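Couple the air filter and load the spray bed

ROBOT

A 6-joint arm with a two-finger parallel gripper is mounted at the origin on the work surface. World frame = base frame: x ahead of the robot, y to its left, z up, the work surface at z = 0. Lengths are in m, angles in rad, forces in N, time in s.
With the tool pointing down it reaches from about 0.35 to 0.85 m from the base axis. Payload 8.1 kg.
Tool frame: the origin (TCP) lies on the mounting face of the last link; the fingertips stand 186 mm ahead of it and the grasp point (between the pads) lies 167 mm ahead of it; z points along the fingers, y is the line along which they close (so a half turn about z gives the same grasp; the last joint's range is limited). The gripper opens to 93 mm and grips with 3 to 60 N. Pads are 15 mm wide; open, the fingers measure 128 mm over their backs; the gripper's body (75 mm by 188 mm) begins 65 mm behind the grasp point.
Start: joints at [-1.428, 0.13, 1.488, -0, 1.523, -0.085], TCP at [0.136, -0.585, 0.405] pointing down, gripper open.
Joint ranges: [-2.96, 2.96], [-0.89, 2.26], [0.02, 2.5], [-1.34, 4.48], [0, 2.73], [-2.66, 2.66]. Speed limits (rad/s): [2.39, 2.39, 2.79, 3.14, 3.14, 3.14].

INTERFACE

Orientations are given as a rotation vector (axis times angle).
In Python, from plant import read_state, read_camera, camera_params, close_job gives the robot as it stands. The module is installed in compiled form; this text tells all that it offers.
- The arm moves only by the tool servo_tool, never from a script. Its argument "increments" is a list of rows, each an object with "slide": the shift along the tool's x, y, z in mm, a list of three; "dr": the turn, a rotation vector about the tool's x, y, z in rad, a list of three; "jaw": the closure, from 0 (fully open) to 1 (shut). In form: [{"slide": [x, y, z], "dr": [ax, ay, az], "jaw": jaw}, ...]. A call has 1 to 20 rows; each row is the pose to reach, as a shift and turn from the pose commanded when the call began, along the tool's axes at that moment; what a row does not reach only later rows make up. A row lasts 1/10 s, in which the tool goes at most 50 mm and 8.59 degrees, less where a joint would pass 70% of its speed; a pose out of reach is approached as far as the arm can. A call with a gripper value outside its range is refused whole. The fingers move at their own pace and stop on an object; "force" is the grip in N (left out, the last holds). Time passes only in rows, so rows that repeat a pose let the fingers close. It gives the time, the measured TCP pose, the force, the opening and the grip force at its end, in the units of the state.
- read_state(): the state, without advancing time (a new reading comes with each control period).
- read_camera(name): name is "side" or "top" or "wrist"; returns (picture, depth): 480x640x3 uint8, red, green, blue; 480x640 float32, m along the optical axis (not along the pixel's ray), 0 where there is no reading.
- camera_params(name): a dict with "fx", "fy", "cx", "cy" (pixels), "rvec" (rotation vector, rad) and "tvec" (3), from world to camera coordinates, as OpenCV has them. Camera axes: x right, y down, z forward; pixel columns grow to the right and rows downward; lengths in m; the calibration is good to about 2 mm. A picture is of the moment at which its call begins: read the wrist's pose just before it. camera_params takes no time and is no camera call; for the wrist camera it gives the pose at the moment of the call.
- close_job(): hands the job in; it is judged then, once.
The state is a dict: "t": time; "q": joint angles; "dq": joint speeds; "joint_torque": joint torques, N m; "tool_pos": TCP position; "orientation": TCP orientation; "force": force on the tool from outside, world axes, zero at the start; "wrist_torque": the same for the moment, N m; "opening": finger opening in m; "gripper_force": force on a finger pad.
Only numpy, scipy, OpenCV 4.12 (cv2) and the standard library are available. Lean on these libraries where they do the work, as an engineer would, in place of code of your own. Each camera call takes 0.05 s, during which the arm holds its last target. There are 200 camera calls.

TASK

Get the little spray station ready: take the green filter out of its wooden holder and fit it to the leaning quick coupler on the blue air outlet, drawing the orange sleeve back so the plug can drop fully home and letting the sleeve spring all the way forward again to lock it. Then slide (do not lift or tip) the grey tray of lacquered slats from the painting board down over the step onto the aluminium spray bed, squarely, until it sits up against the red stop. Leave the paint dish, the jar and the brush on its rest where they stand, and let go of everything.

Things in the scene. Friction and masses are not known exactly. Their poses are not given: they have to be found in the camera images.
- filter_mid (a point): Filter: green cylinder, 28 mm diameter, 30 mm tall, 120 g; point at its centre, 15 mm above its shoulder; z along its axis, away from the plug. Below the shoulder is a brass plug, 18 mm diameter, 36 mm long, tip tapered, locking groove 24.5 to 31.5 mm below the shoulder. Starts upright in the holder; its turn about its axis does not matter. Grip the green part.
- holder: Fixed dark wooden holder, 60 x 60 mm, 40 mm high, with a 23 mm through hole in which the filter's plug hangs loosely, the filter's shoulder resting on the top face. Origin at the centre of its underside.
- outlet: Fixed blue air outlet block, 80 x 80 mm, 45 mm high, with a gauge behind it (+x) and the quick coupler rising from it, leaning towards the block's -x. Origin at the centre of its underside.
- socket: The coupler. Origin at the centre of the mouth's rim, 100 mm above the table; z points out of the mouth along its axis, 30 degrees from vertical, roughly to the robot; y is level. Bore 19.6 mm, lead-in 25 mm at the rim. Sleeve forward: four dogs block the bore 26 mm deep; a filter set in stands loosely on them (leaning up to 5 degrees), filter_mid at z = +25 mm. Fully home it is at z = +15 mm.
- sleeve_face (a point): Centre of the upper face of the orange sleeve flange, a flat ring round the mouth, 60 mm outside, 31 mm inside diameter, 8 mm thick; z is the coupler's axis. At rest this face is 4 mm beyond the rim. Fingertips astride the filter (about 42 mm apart) can press it down along the axis; the top of a filter standing on the dogs is 36 mm above the face.
- sleeve (a joint): Sleeve travel in m: 0 forward, 0.008 fully drawn back (down the axis, to the block). Sprung, 4 N to start, 8 N fully back; it returns when let go. Past about 6 mm the dogs clear and a filter in the mouth drops by its own weight until its shoulder meets the rim; on return the dogs lock in its groove. Pushing the filter alone does not seat it.
- board_top (a point): Centre of the top face of the fixed plywood painting board, 160 (x) x 150 mm, 16 mm thick. x points along the slide, towards the spray bed.
- tray_handle (a point): Centre of the yellow upright grip bar of the tray: 36 mm long in x, 12 mm thick in y, 30 mm tall. Tray: grey plate 150 (x) x 110 x 6 mm with four black slats, 11 mm high in all, 400 g. The point is 21 mm above its underside; the leading edge is 125 mm ahead (+x), the trailing edge 25 mm behind. x points along the slide, z up.
- bed_stop (a point): Foot of the red stop (16 mm high), mid-width, at the top of the fixed aluminium spray bed: 10 mm above the table, 6 mm below the board. x points along the slide. The bed reaches 170 mm back from here, is 180 mm wide, and a gap of 4 to 10 mm parts it from the board. A spray bar 95 mm high stands 30 mm beyond. Tray home: tray_handle is 125 mm behind (-x) and 21 mm above this point.
- dish: White ceramic paint dish, 76 mm across, 26 mm high, to be left alone. Origin at the centre of its underside.
- jar: Amber glass jar with black cap, 48 mm across, 62 mm high, to be left alone. Origin at the centre of its underside.
- brush_rest: Blue ceramic brush rest, 35 x 90 x 14 mm, with a brush lying along its long (y) axis, to be left alone. Origin at the centre of its underside.
There are look-alikes about, which are no part of the job. Of the things that look like the outlet, the smallest one is meant.

How it is judged:
By the outcome, as a careful person would: the job done as asked, in the order asked, and still so for the second after the job is handed in, with the robot touching nothing.
It also fails if it takes over 56 s, if anything falls off the work surface, if the arm or the gripper's body presses on something with over 40 N, if the wrist force passes 120 N, or if a joint passes its speed limit or range.

## Working session

There is one attempt and no reset: what is moved stays moved. The work goes in short steps, Python scripts to look and compute and a tool call to move; the robot and the scene stay as the last step left them, time stands still between calls to the robot, and variables do not carry over. Pictures are saved under pics/ and viewed, at most 13 in all, crops included, and the job is handed in when it is done.

Besides the shell and the picture viewer there is one more tool, called in YAML: its name, and indented under it one key for each argument. servo_tool: Moves the arm, as the interface text tells. Its arguments: {"type":"object","properties":{"increments":{"type":"array"},"force":{"type":"number"}},"required":["increments"]}

```bash
mkdir -p pics
cat > h.py <<'E'
import numpy as np,cv2
from scipy.spatial.transform import Rotation as R
from plant import read_state,read_camera,camera_params,close_job
def look(n):
    p=camera_params(n);im,d=read_camera(n);return im,d,p
def pts(d,p,uv=None):
    v,u=np.indices(d.shape)
    c=np.stack([(u-p['cx'])/p['fx']*d,(v-p['cy'])/p['fy']*d,d],-1)
    Rm=R.from_rotvec(p['rvec']).as_matrix()
    return (c-np.array(p['tvec']))@Rm
def ray(p,u,v,z):
    Rm=R.from_rotvec(p['rvec']).as_matrix();o=-Rm.T@np.array(p['tvec'])
    d=Rm.T@np.array([(u-p['cx'])/p['fx'],(v-p['cy'])/p['fy'],1]);return o+d*(z-o[2])/d[2]
def save(n,im): cv2.imwrite('pics/'+n+'.png',im[...,::-1])
E
python3 - <<'E'
from h import *
for n in('top','side'):
    im,d,p=look(n);save(n,im);np.savez(n,im=im,d=d);P=pts(d,p);print(n,p['fx'],(d>0).mean(),R.from_rotvec(p['rvec']).as_matrix().round(2).tolist())
    for v in range(40,480,80): print([tuple(P[v,u].round(2)) for u in (80,320,560)])
E
```

```text
top 570.687331297147 0.9960677083333334 [[-0.0, -1.0, -0.0], [-0.98, 0.0, -0.19], [0.19, 0.0, -0.98]]
[(np.float64(1.49), np.float64(1.03), np.float64(-0.75)), (np.float64(1.49), np.float64(0.11), np.float64(-0.75)), (np.float64(1.49), np.float64(-0.8), np.float64(-0.75))]
[(np.float64(0.85), np.float64(0.67), np.float64(-0.0)), (np.float64(0.84), np.float64(0.11), np.float64(0.0)), (np.float64(0.84), np.float64(-0.44), np.float64(-0.0))]
[(np.float64(0.65), np.float64(0.65), np.float64(0.0)), (np.float64(0.65), np.float64(0.11), np.float64(0.0)), (np.float64(0.65), np.float64(-0.42), np.float64(-0.0))]
[(np.float64(0.47), np.float64(0.63), np.float64(0.01)), (np.float64(0.47), np.float64(0.11), np.float64(0.0)), (np.float64(0.47), np.float64(-0.41), np.float64(0.0))]
[(np.float64(0.3), np.float64(0.62), np.float64(0.01)), (np.float64(0.3), np.float64(0.11), np.float64(-0.0)), (np.float64(0.3), np.float64(-0.39), np.float64(-0.0))]
[(np.float64(0.14), np.float64(0.61), np.float64(-0.0)), (np.float64(0.14), np.float64(0.11), np.float64(0.0)), (np.float64(0.14), np.float64(-0.38), np.f
[... 439 characters left out ...]
, np.float64(-0.03))]
[(np.float64(0.1), np.float64(-0.05), np.float64(0.34)), (np.float64(0.59), np.float64(0.48), np.float64(-0.0)), (np.float64(1.79), np.float64(0.96), np.float64(-0.35))]
[(np.float64(0.05), np.float64(-0.05), np.float64(0.16)), (np.float64(0.54), np.float64(0.04), np.float64(0.04)), (np.float64(1.77), np.float64(0.75), np.float64(-0.67))]
[(np.float64(0.03), np.float64(-0.12), np.float64(0.0)), (np.float64(0.52), np.float64(-0.19), np.float64(0.03)), (np.float64(1.58), np.float64(0.35), np.float64(-0.75))]
[(np.float64(0.09), np.float64(-0.3), np.float64(0.0)), (np.float64(0.5), np.float64(-0.34), np.float64(0.0)), (np.float64(0.92), np.float64(-0.38), np.float64(0.0))]
```

View pics/top.png

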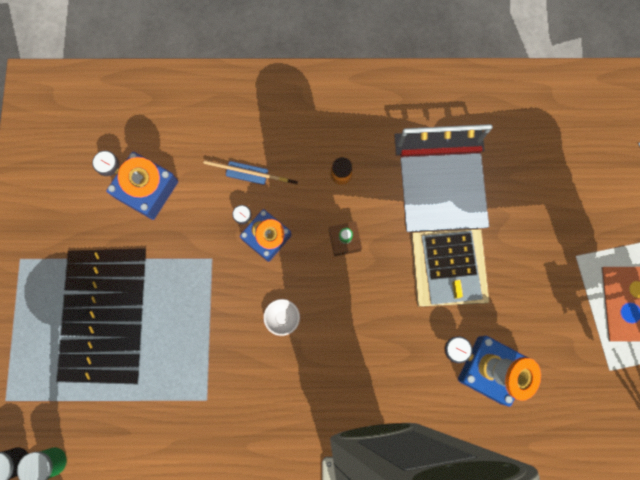

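View pics/side.png

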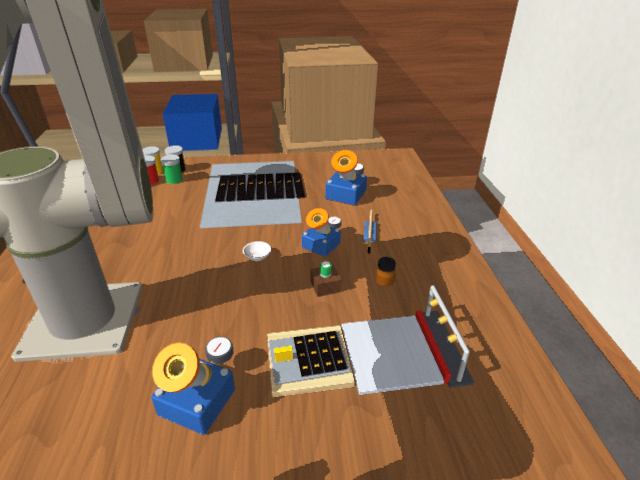

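The top view shows the small outlet at (267,235) with its gauge at (241,214). The filter is at (346,235), the tray handle at (458,289), the red stop at (441,151), the dish at (281,317), the jar at (342,168) and the brush at (248,172). The side view matches. I'll measure from the depth images next.

Run:
```python
from h import *
for n,boxes in (('top',dict(orange=(225,200,300,265),filt=(325,215,365,260),yel=(440,270,475,305),red=(390,140,495,165),blue=(225,200,300,265),grey=(400,155,492,228))),('side',dict(orange=(295,200,350,255),filt=(305,255,345,300),yel=(268,340,296,365),red=(410,305,460,390),blue=(295,200,350,255)))):
    f=np.load(n+'.npz');im,d=f['im'],f['d'];p=camera_params(n);P=pts(d,p)
    h=cv2.cvtColor(im,cv2.COLOR_RGB2HSV).astype(int);H,S,V=h[...,0],h[...,1],h[...,2]
    for k,(a,b,c,e) in boxes.items():
        m={'orange':(H>8)&(H<20)&(S>200)&(V>150),'filt':(H>45)&(H<90)&(S>70),'yel':(H>22)&(H<35)&(S>180),'red':((H<6)|(H>174))&(S>170),'blue':(H>100)&(H<125)&(S>150),'grey':(S<60)&(V>110)}[k]
        M=np.zeros_like(m);M[b:e,a:c]=m[b:e,a:c]
        q=P[M];print(n,k,len(q),'mean',q.mean(0).round(4),'min',q.min(0).round(3),'max',q.max(0).round(3))
        if k=='orange':
            for _ in range(3):
                c0=q.mean(0);nn=np.linalg.svd(q-c0)[2][2];nn*=np.sign(nn[2]);r=(q-c0)@nn;q=q[np.abs(r)<.004]
            vv,uu=np.nonzero(M);print(' n',nn.round(3),'c',c0.round(4),len(q),'ellipse',cv2.fitEllipse(max(cv2.findContours(M.astype(np.uint8),0,1)[0],key=len)))
        if k in('yel','red','blue','grey'):
            zt=q[:,2].max();qq=q[q[:,2]>zt-.004] if k!='grey' else q
            r=cv2.minAreaRect((qq[:,:2]*1000).astype(np.float32));print('  rect',len(qq),np.round(r[0],1),np.round(r[1],1),r[2])
        if k=='filt':
            qq=q[q[:,2]>q[:,2].max()-.004];print('  top',qq.mean(0),len(qq))
```

```text
top orange 407 mean [0.5555 0.2158 0.1052] min [0.528 0.191 0.087] max [0.581 0.242 0.123]
 n [-0.319 -0.395  0.862] c [0.5555 0.2157 0.1052] 385 ellipse ((269.32110595703125, 233.21310424804688), (26.049352645874023, 26.544639587402344), 148.75408935546875)
top filt 81 mean [0.5571 0.0598 0.0642] min [0.546 0.045 0.037] max [0.581 0.074 0.076]
  top [0.56039303 0.06275113 0.07357129] 12
top yel 94 mean [ 0.4471 -0.1687  0.0649] min [ 0.315 -0.18   0.042] max [0.464 0.111 1.234]
  rect 1 [314.5 111.4] [0. 0.] 0.0
top red 369 mean [ 0.7575 -0.1548  0.0329] min [ 0.315 -0.245  0.018] max [0.77  0.111 1.234]
  rect 2 [314.5 111.4] [0. 0.] 0.0
top blue 177 mean [0.5471 0.251  0.0453] min [0.515 0.209 0.037] max [0.588 0.274 0.052]
  rect 33 [547.1 251.7] [72.4 25.6] 39.01438903808594
top grey 5948 mean [ 0.6689 -0.1618  0.0153] min [ 0.315 -0.261 -0.004] max [0.758 0.111 1.234]
  rect 5948 [ 523.3 -102.3] [235.1 549.3] 67.50809478759766
side orange 223 mean [0.553  0.222  0.0995] min [ 0.523  0.183 -0.001] max [0.58  0.429 0.119]
 n [-0.425 -0.126  0.896] c [0.5571 0.212  0.1063] 32 ellipse ((316.60589599609375, 217.95858764648438), (18.41729164123535, 21.96236228942871), 62.968502044677734)
side filt 116 mean [0.5564 0.0495 0.0615] min [0.544 0.041 0.043] max [0.571 0.067 0.074]
  top [0.55940506 0.05117113 0.0713581 ] 23
side yel 232 mean [ 0.4462 -0.1821  0.0472] min [ 0.429 -0.785  0.026] max [ 0.464 -0.168  0.754]
  rect 1 [ 452.6 -785.4] [0. 0.] 0.0
side red 570 mean [ 0.7549 -0.1756  0.0273] min [ 0.453 -0.785  0.003] max [ 0.767 -0.072  0.754]
  rect 3 [ 452.6 -785.4] [0. 0.] 0.0
side blue 710 mean [0.5653 0.2132 0.035 ] min [ 0.453 -0.785  0.005] max [0.677 0.46  0.754]
  rect 2 [ 452.6 -785.4] [0. 0.] 0.0
```

```bash
cat >> h.py <<'E'
def Rt(z,y):  # tool rotation from tool z dir and approx y dir
    z=np.array(z,float);z/=np.linalg.norm(z);y=np.array(y,float);y-=z*(y@z);y/=np.linalg.norm(y)
    return np.stack([np.cross(y,z),y,z],1)
def go(pos,Rm,s=None,grasp=True):
    s=s or read_state();R0=R.from_rotvec(s['orientation']).as_matrix();pos=np.array(pos,float)
    if grasp: pos=pos-Rm[:,2]*.167
    print('slide',(R0.T@(pos-s['tool_pos'])*1000).round(1).tolist(),'dr',R.from_matrix(R0.T@Rm).as_rotvec().round(4).tolist(),'tcp',pos.round(4))
def gp(s=None):
    s=s or read_state();R0=R.from_rotvec(s['orientation']).as_matrix();return np.array(s['tool_pos'])+.167*R0[:,2]
E
python3 - <<'E'
from h import *
s=read_state();print(s);R0=R.from_rotvec(s['orientation']).as_matrix();print(R0.round(3))
p=camera_params('wrist');Rc=R.from_rotvec(p['rvec']).as_matrix();o=-Rc.T@p['tvec'];print('cam in tool',R0.T@(o-s['tool_pos']),'axes',(R0.T@Rc.T).round(2),p['fx'])
for y in([.77,-.63,0],[-.77,.63,0]): go([.556,.058,.22],Rt([0,0,-1],y))
E
```

```text
{'t': 0.1, 'q': array([-1.42839583e+00,  1.31094293e-01,  1.48915681e+00, -2.61972332e-05,
        1.52298032e+00, -8.53997982e-02]), 'dq': array([ 0.00097145, -0.00050412, -0.00348619,  0.00059799,  0.00013831,
       -0.00058194]), 'joint_torque': array([ 1.23225229e-03, -5.61339104e+01, -4.93097878e+01,  7.71631440e-02,
        2.91065115e-02, -5.32787681e-05]), 'tool_pos': array([ 0.13548988, -0.58429854,  0.40379437]), 'orientation': array([-3.11960936e+00, -3.56870565e-01,  1.14380840e-04]), 'force': array([ 0.50309469, -0.35672016, -0.41419689]), 'wrist_torque': array([0.09277201, 0.01868442, 0.03252514]), 'gripper_force': 0.0, 'opening': 0.09301603376337762}
[[ 0.974  0.226 -0.   ]
 [ 0.226 -0.974  0.002]
 [ 0.    -0.002 -1.   ]]
cam in tool [0.08498419 0.0008916  0.01835229] axes [[-0.   -0.95 -0.3 ]
 [ 1.   -0.   -0.  ]
 [ 0.   -0.3   0.95]] 396.86038424113707
slide [554.7, -530.7, 17.7] dr [-0.0015, -0.0006, -0.6573] tcp [0.556 0.058 0.387]
slide [554.7, -530.7, 17.7] dr [-0.0008, 0.002, 2.4843] tcp [0.556 0.058 0.387]
```

servo_tool:
  increments:
    - {"slide":[555,-531,18],"dr":[0,0,-0.657],"jaw":0}
    - {"slide":[555,-531,18],"dr":[0,0,-0.657],"jaw":0}
    - {"slide":[555,-531,18],"dr":[0,0,-0.657],"jaw":0}
    - {"slide":[555,-531,18],"dr":[0,0,-0.657],"jaw":0}
    - {"slide":[555,-531,18],"dr":[0,0,-0.657],"jaw":0}
    - {"slide":[555,-531,18],"dr":[0,0,-0.657],"jaw":0}
    - {"slide":[555,-531,18],"dr":[0,0,-0.657],"jaw":0}
    - {"slide":[555,-531,18],"dr":[0,0,-0.657],"jaw":0}
    - {"slide":[555,-531,18],"dr":[0,0,-0.657],"jaw":0}
    - {"slide":[555,-531,18],"dr":[0,0,-0.657],"jaw":0}
    - {"slide":[555,-531,18],"dr":[0,0,-0.657],"jaw":0}
    - {"slide":[555,-531,18],"dr":[0,0,-0.657],"jaw":0}
    - {"slide":[555,-531,18],"dr":[0,0,-0.657],"jaw":0}
    - {"slide":[555,-531,18],"dr":[0,0,-0.657],"jaw":0}
    - {"slide":[555,-531,18],"dr":[0,0,-0.657],"jaw":0}
    - {"slide":[555,-531,18],"dr":[0,0,-0.657],"jaw":0}
    - {"slide":[555,-531,18],"dr":[0,0,-0.657],"jaw":0}
    - {"slide":[555,-531,18],"dr":[0,0,-0.657],"jaw":0}
    - {"slide":[555,-531,18],"dr":[0,0,-0.657],"jaw":0}
    - {"slide":[555,-531,18],"dr":[0,0,-0.657],"jaw":0}

```text
t: 2.1
tool_pos: [0.5559, 0.0569, 0.3869]
orientation: [2.84, 1.343, -0.0]
force: [0.3, -0.2, 0.2]
opening: 0.0931
gripper_force: 0.0
```

Run:
```python
from h import *
s=read_state();print(s['t'],s['q'].round(2),s['dq'].round(2),gp())
im,d,p=look('wrist');save('w1',im);np.savez('w1',im=im,d=d,**p)
```

```text
2.1 [ 0.01  0.03  1.63 -0.    1.48  0.7 ] [-0. -0. -0.  0. -0.  0.] [0.5558849  0.05691112 0.21987149]
```

View pics/w1.png

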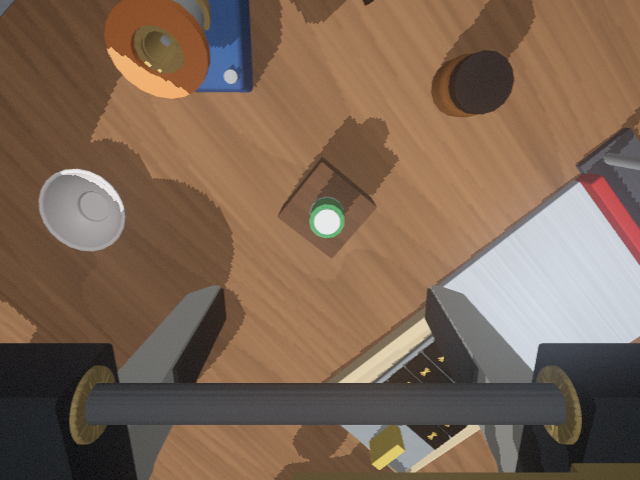

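The wrist view shows the filter top at (327,222), the coupler ring around (157,47) just touching the image edge, and the tray handle at (387,447).

```bash
cat >> h.py <<'E'
def sleeve(im,d,p,box):
    P=pts(d,p);h=cv2.cvtColor(im,cv2.COLOR_RGB2HSV).astype(int);H,S,V=h[...,0],h[...,1],h[...,2]
    a,b,c,e=box;m=(H>3)&(H<20)&(S>180)&(V>100);M=np.zeros_like(m);M[b:e,a:c]=m[b:e,a:c]
    q=P[M];q=q[(q[:,2]>.07)&(q[:,2]<.15)]
    for _ in range(6):
        c0=q.mean(0);n=np.linalg.svd(q-c0)[2][2];n*=np.sign(n[2]);r=(q-c0)@n;q=q[np.abs(r)<.0025]
    # circle fit in plane on outer hull
    ex=np.cross([0,0,1],n);ex/=np.linalg.norm(ex);ey=np.cross(n,ex)
    w=np.stack([(q-c0)@ex,(q-c0)@ey],1);hu=cv2.convexHull((w*1e4).astype(np.float32))[:,0]/1e4
    A=np.c_[2*hu,np.ones(len(hu))];s=np.linalg.lstsq(A,(hu**2).sum(1),rcond=None)[0];rad=np.sqrt(s[2]+s[0]**2+s[1]**2)
    c=c0+ex*s[0]+ey*s[1]
    print('sleeve c',c.round(4),'n',n.round(3),'tilt',np.degrees(np.arccos(n[2])).round(1),'az',np.degrees(np.arctan2(n[1],n[0])).round(1),'rad',rad,len(q));return c,n
E
python3 - <<'E'
from h import *
f=np.load('w1.npz');im,d=f['im'],f['d'];p={k:f[k] for k in f}
P=pts(d,p);q=P[195:250,300:355].reshape(-1,3);t=q[(q[:,2]>.062)]
print(len(t),t.mean(0),t.min(0),t.max(0));w=t[:,:2].astype(np.float32)*1000
print(cv2.minEnclosingCircle(w))
h=cv2.cvtColor(im,cv2.COLOR_RGB2HSV);M=((P[...,2]>.066)&(P[...,2]<.08)).astype(np.uint8);M[:190]=0;M[255:]=0;M[:,:295]=0;M[:,360:]=0
e=cv2.fitEllipse(max(cv2.findContours(M,0,1)[0],key=len));print(e,ray(p,*e[0],.07))
sleeve(im,d,p,(90,0,225,105))
B=((h[...,0]>100)&(h[...,0]<125)&(h[...,1]>150));b=P[0:100,180:260][B[0:100,180:260]];print('blue',b.min(0),b.max(0))
E
```

```text
1039 [0.56210648 0.06036805 0.07652023] [0.54699384 0.0447118  0.06208465] [0.61019777 0.12143094 0.36851412]
((580.8561401367188, 84.92672729492188), 46.834712982177734)
((327.0210876464844, 219.9857177734375), (34.53815460205078, 34.68673324584961), 102.79454040527344) [0.56076227 0.05869199 0.07      ]
sleeve c [0.5582 0.2169 0.1082] n [-0.324 -0.404  0.856] tilt 31.2 az -128.8 rad 0.025225937746059336 287
blue [0.58172302 0.20843844 0.04407867] [0.60984203 0.23363387 0.04895365]
```

Run:
```python
from h import *
go([.5607,.0588,.061],Rt([0,0,-1],[.775,-.632,0]))
```

```text
slide [4.4, 2.5, 159.0] dr [0.0003, -0.0001, -0.0035] tcp [0.5607 0.0588 0.228 ]
```

servo_tool:
  increments:
    - {"slide":[4,2.5,50],"dr":[0,0,0],"jaw":0.3}
    - {"slide":[4,2.5,90],"dr":[0,0,0],"jaw":0.3}
    - {"slide":[4,2.5,125],"dr":[0,0,0],"jaw":0.3}
    - {"slide":[4,2.5,145],"dr":[0,0,0],"jaw":0.3}
    - {"slide":[4,2.5,155],"dr":[0,0,0],"jaw":0.3}
    - {"slide":[4,2.5,159],"dr":[0,0,0],"jaw":0.3}
    - {"slide":[4,2.5,159],"dr":[0,0,0],"jaw":0.3}
    - {"slide":[4,2.5,159],"dr":[0,0,0],"jaw":0.8}
    - {"slide":[4,2.5,159],"dr":[0,0,0],"jaw":0.8}
    - {"slide":[4,2.5,159],"dr":[0,0,0],"jaw":0.8}
    - {"slide":[4,2.5,159],"dr":[0,0,0],"jaw":0.8}
    - {"slide":[4,2.5,159],"dr":[0,0,0],"jaw":0.8}
  force: 20

```text
t: 3.35
tool_pos: [0.5608, 0.0597, 0.228]
orientation: [2.839, 1.345, 0.001]
force: [-0.2, 0.2, -0.3]
opening: 0.0295
gripper_force: 0.1
```

servo_tool:
  increments:
    - {"slide":[0,0,0],"dr":[0,0,0],"jaw":0.8}
    - {"slide":[0,0,0],"dr":[0,0,0],"jaw":0.8}
    - {"slide":[0,0,0],"dr":[0,0,0],"jaw":0.8}
    - {"slide":[0,0,-20],"dr":[0,0,0],"jaw":0.8}
    - {"slide":[0,0,-50],"dr":[0,0,0],"jaw":0.8}
    - {"slide":[0,0,-90],"dr":[0,0,0],"jaw":0.8}
    - {"slide":[0,0,-130],"dr":[0,0,0],"jaw":0.8}
    - {"slide":[0,0,-160],"dr":[0,0,0],"jaw":0.8}
    - {"slide":[0,0,-160],"dr":[0,0,0],"jaw":0.8}
    - {"slide":[0,0,-160],"dr":[0,0,0],"jaw":0.8}

```text
t: 4.35
tool_pos: [0.5608, 0.0596, 0.3878]
orientation: [2.839, 1.345, 0.001]
force: [-0.1, 0.2, -1.6]
opening: 0.0276
gripper_force: 20.0
```

Run:
```python
from h import *
s=read_state();print(s['opening'],s['gripper_force'],gp())
c=np.array([.5575,.2165,.107]);a=np.radians(-128.9);n=np.array([.5*np.cos(a),.5*np.sin(a),.866])
go(c+n*.09+[0,-.06,.05],Rt([0,0,-1],[.775,-.632,0]))
```

```text
0.0276426678641818 19.999767243862152 [0.56095703 0.05957412 0.22077303]
slide [27.9, -63.6, -14.2] dr [0.0007, -0.0005, -0.0019] tcp [0.5292 0.1215 0.4019]
```

Run:
```python
from h import *
c=np.array([.5575,.2165,.107]);a=np.radians(-128.9);n=np.array([.5*np.cos(a),.5*np.sin(a),.866])
Rm=Rt(-n,[.775,-.632,0]);go(c+n*.13-Rm[:,0]*.05,Rm)
```

```text
slide [-72.5, -100.9, 48.5] dr [0.0037, 0.5231, -0.0024] tcp [0.4369 0.0674 0.3392]
```

servo_tool:
  increments:
    - {"slide":[-18,-25,12],"dr":[0,0.131,0],"jaw":0.8}
    - {"slide":[-36,-50,24],"dr":[0,0.262,0],"jaw":0.8}
    - {"slide":[-54,-75,36],"dr":[0,0.392,0],"jaw":0.8}
    - {"slide":[-72,-101,48],"dr":[0,0.523,0],"jaw":0.8}
    - {"slide":[-72,-101,48],"dr":[0,0.523,0],"jaw":0.8}
    - {"slide":[-72,-101,48],"dr":[0,0.523,0],"jaw":0.8}
    - {"slide":[-72,-101,48],"dr":[0,0.523,0],"jaw":0.8}

```text
t: 5.05
tool_pos: [0.4381, 0.0676, 0.3405]
orientation: [-2.566, -1.215, -0.686]
force: [0.9, 0.2, -0.8]
opening: 0.0277
gripper_force: 20.0
```

Run:
```python
from h import *
s=read_state();print(s['t'],s['q'].round(2),abs(s['dq']).max(),gp(),R.from_rotvec(s['orientation']).as_matrix()[:,2])
im,d,p=look('wrist');save('w2',im);np.savez('w2',im=im,d=d,**p);sleeve(im,d,p,(0,0,640,300))
```

```text
5.05 [-0.15 -0.46  2.18  0.48  1.18  0.4 ] 0.04140703284704845 [0.49096287 0.13192572 0.19571754] [ 0.31679046  0.38498466 -0.86685098]h.py:29: RuntimeWarning: Mean of empty slice.
  c0=q.mean(0);n=np.linalg.svd(q-c0)[2][2];n*=np.sign(n[2]);r=(q-c0)@n;q=q[np.abs(r)<.0025]
  ret = um.true_divide(
h.py:31: RuntimeWarning: invalid value encountered in divide
  ex=np.cross([0,0,1],n);ex/=np.linalg.norm(ex);ey=np.cross(n,ex)
Traceback (most recent call last):
  File "h.py", line 32, in sleeve
    w=np.stack([(q-c0)@ex,(q-c0)@ey],1);hu=cv2.convexHull((w*1e4).astype(np.float32))[:,0]/1e4
                                           ~~~~~~~~~~~~~~~~~~~~~~~~~~~~~~~~~~~~~~~~~~^^^^^
TypeError: 'NoneType' object is not subscriptable
```

View pics/w2.png

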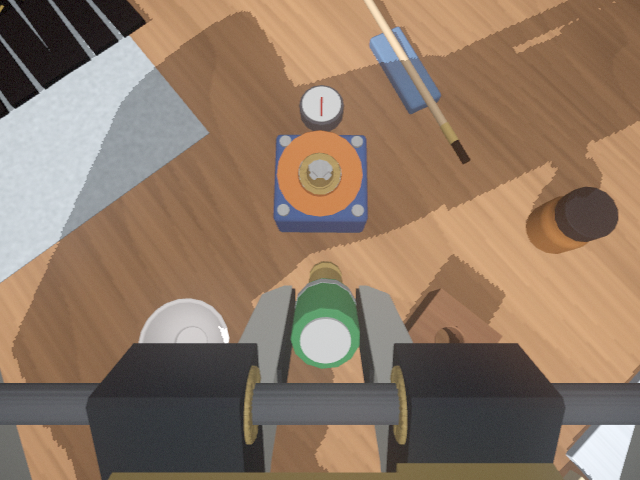

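The coupler ring is seen almost face-on, centred at (320,173) with the gauge above it. The filter is in the hand with its top at (326,340) and its tip at (325,268), so it hangs straight.

Run:
```python
from h import *
s=read_state();R0=R.from_rotvec(s['orientation']).as_matrix()
f=np.load('w2.npz');im,d=f['im'],f['d'];p={k:f[k] for k in f};P=pts(d,p)
T=(P-np.array(s['tool_pos']))@R0*1000   # tool frame mm
h=cv2.cvtColor(im,cv2.COLOR_RGB2HSV).astype(int);m=(h[...,0]>4)&(h[...,0]<18)&(h[...,1]>150)&(h[...,2]>150)
M=np.zeros(m.shape,np.uint8);M[125:222,270:370]=m[125:222,270:370]
cs=max(cv2.findContours(M,0,1)[0],key=cv2.contourArea);e=cv2.fitEllipse(cs);print('ring',e)
q=T[M>0];q=q[np.abs(q[:,2]-np.median(q[:,2]))<6]
for _ in range(4):
    c0=q.mean(0);n=np.linalg.svd(q-c0)[2][2];r=(q-c0)@n;q=q[np.abs(r)<2]
n*=-np.sign(n[2]);print('plane c',c0.round(2),'n tool',n.round(4),len(q))
Rc=R.from_rotvec(p['rvec']).as_matrix();o=(-Rc.T@p['tvec']-s['tool_pos'])@R0*1000
def hit(u,v,c,n):
    dd=(Rc.T@np.array([(u-p['cx'])/p['fx'],(v-p['cy'])/p['fy'],1]))@R0;return o+dd*((c-o)@n)/(dd@n)
print('ring centre tool',hit(*e[0],c0,n).round(2), 'dia',(e[1][0]/p['fx']*d[150,290]*1000).round(1))
# filter top disc
W=(h[...,1]<40)&(h[...,2]>180);B=np.zeros(m.shape,np.uint8);B[310:372,292:362]=W[310:372,292:362]
cc=max(cv2.findContours(B,0,1)[0],key=cv2.contourArea);e2=cv2.fitEllipse(cc);zt=np.median(T[B>0][:,2]);print('top',e2,zt,hit(*e2[0],np.array([0,0,zt]),np.array([0,0,1.])))
print('brass row by row')
for v in range(264,284,4):
    br=[u for u in range(300,350) if h[v,u,0]>12 and h[v,u,0]<32 and h[v,u,1]>90 and T[v,u,2]<240];
    if br: print(v,br[0],br[-1],T[v,br[0]].round(1),T[v,br[-1]].round(1),T[v,(br[0]+br[-1])//2].round(1))
```

```text
ring ((318.38604736328125, 177.83587646484375), (66.92608642578125, 78.52997589111328), 94.34678649902344)
plane c [ 36.39  -5.7  296.85] n tool [-0.0032 -0.0027 -1.    ] 2352
ring centre tool [ 40.65  -3.86 296.83] dia 46.0
top ((325.04058837890625, 340.6312561035156), (43.45871353149414, 50.266334533691406), 89.52481842041016) 155.28840352849176 [ -0.9700042    0.78379151 155.28840353]
brass row by row
264 316 335 [  5.9  -4.1 220.1] [  5.4   6.2 221.5] [  6.7   0.8 218.2]
268 312 339 [  3.1  -6.4 221.4] [  3.2   8.4 221.1] [  8.    0.8 209.2]
272 310 341 [  1.5  -7.4 219.4] [  0.7   9.6 221.4] [  7.4   0.8 205.2]
276 310 343 [ -0.8  -7.4 219.3] [84.6  0.8 18.9] [  7.9   1.3 199. ]
280 309 342 [  1.6  -7.5 208.5] [  1.6   9.6 208.5] [ 12.9   0.8 182.5]
```

Run:
```python
from h import *
s=read_state();R0=R.from_rotvec(s['orientation']).as_matrix()
f=np.load('w2.npz');im,d=f['im'],f['d'];p={k:f[k] for k in f};P=pts(d,p)
T=(P-np.array(s['tool_pos']))@R0*1000
M=np.zeros(d.shape,np.uint8);M[115:235,260:380]=(np.abs(T[115:235,260:380,2]-296.8)<4)
n,l,st,ce=cv2.connectedComponentsWithStats(M);k=1+st[1:,4].argmax();cs=max(cv2.findContours((l==k).astype(np.uint8),0,1)[0],key=cv2.contourArea)
print(st[k],cv2.fitEllipse(cs));q=T[l==k]
print(len(q),np.median(q[:,2]),cv2.minEnclosingCircle(q[:,:2].astype(np.float32)),q.min(0),q.max(0))
h=cv2.convexHull(q[:,:2].astype(np.float32))[:,0];A=np.c_[2*h,np.ones(len(h))];r=np.linalg.lstsq(A,(h**2).sum(1),rcond=None)[0];print(r[:2],np.sqrt(r[2]+r[0]**2+r[1]**2))
hs=cv2.cvtColor(im,cv2.COLOR_RGB2HSV);print([ (u,hs[173,u].tolist(),T[173,u,2].round()) for u in range(272,368,6)])
```

```text
[ 277  130   86   87 4446] ((319.6951599121094, 173.11148071289062), (84.1595230102539, 84.7184829711914), 156.2830810546875)
4446 296.8755299492314 ((42.86670684814453, -3.0032947063446045), 30.056604385375977) [ 12.81584284 -32.90963599 294.15135997] [ 72.9207376   26.717886   300.79323636]
[42.94376382 -2.90267627] 29.77526198126454
[(272, [13, 112, 146], np.float64(408.0)), (278, [13, 151, 206], np.float64(297.0)), (284, [13, 154, 205], np.float64(297.0)), (290, [13, 155, 204], np.float64(297.0)), (296, [13, 154, 205], np.float64(297.0)), (302, [20, 109, 175], np.float64(300.0)), (308, [19, 109, 129], np.float64(325.0)), (314, [10, 5, 151], np.float64(329.0)), (320, [0, 0, 174], np.float64(344.0)), (326, [15, 3, 159], np.float64(346.0)), (332, [18, 112, 127], np.float64(332.0)), (338, [20, 111, 179], np.float64(301.0)), (344, [13, 147, 207], np.float64(297.0)), (350, [13, 151, 205], np.float64(295.0)), (356, [13, 152, 207], np.float64(296.0)), (362, [178, 58, 158], np.float64(297.0))]
```

Run:
```python
from h import *
s=read_state();R0=R.from_rotvec(s['orientation']).as_matrix();print(s['tool_pos'],(R0.T@(gp(s)-[.49096287,.13192572,.19571754])*1000).round(2),R0[:,2])
im,d,p=look('wrist');P=pts(d,p);T=(P-np.array(s['tool_pos']))@R0*1000
M=np.zeros(d.shape,np.uint8);M[115:235,260:380]=(np.abs(T[115:235,260:380,2]-296.8)<4)
n,l,st,ce=cv2.connectedComponentsWithStats(M);k=1+st[1:,4].argmax();q=T[l==k];print(np.median(q[:,2]),cv2.minEnclosingCircle(q[:,:2].astype(np.float32)))
s2=read_state();print((R0.T@(s2['tool_pos']-s['tool_pos'])*1000).round(2))
```

```text
[0.43846011 0.06773646 0.34104226] [ 0.67  0.27 -0.32] [ 0.3172469   0.38526972 -0.86655736]
296.9282651518402 ((42.786460876464844, -2.8493599891662598), 30.062604904174805)
[ 0.18  0.03 -0.08]
```

servo_tool:
  increments:
    - {"slide":[25,-2,20],"dr":[0,0,0],"jaw":0.8}
    - {"slide":[44,-4,40],"dr":[0,0,0],"jaw":0.8}
    - {"slide":[44,-4,40],"dr":[0,0,0],"jaw":0.8}
    - {"slide":[44,-4,40],"dr":[0,0,0],"jaw":0.8}
    - {"slide":[44,-4,60],"dr":[0,0,0],"jaw":0.8}
    - {"slide":[44,-4,75],"dr":[0,0,0],"jaw":0.8}
    - {"slide":[44,-4,85],"dr":[0,0,0],"jaw":0.8}
    - {"slide":[44,-4,92],"dr":[0,0,0],"jaw":0.8}
    - {"slide":[44,-4,97],"dr":[0,0,0],"jaw":0.8}
    - {"slide":[44,-4,97],"dr":[0,0,0],"jaw":0.8}
    - {"slide":[44,-4,97],"dr":[0,0,0],"jaw":0.8}

```text
t: 6.25
tool_pos: [0.489, 0.1372, 0.2782]
orientation: [-2.565, -1.215, -0.687]
force: [1.1, -0.4, -0.9]
opening: 0.0273
gripper_force: 20.0
```

Run:
```python
from h import *
s=read_state();R0=R.from_rotvec(s['orientation']).as_matrix();print(R0.T@s['force'],(R0.T@(s['tool_pos']-np.array([0.43846011,0.06773646,0.34104226]))*1000).round(2))
im,d,p=look('wrist');save('w3',im[100:480])
```

```text
[-0.09253353  1.16677292  0.93683628] [42.86 -5.   97.29]
```

View pics/w3.png

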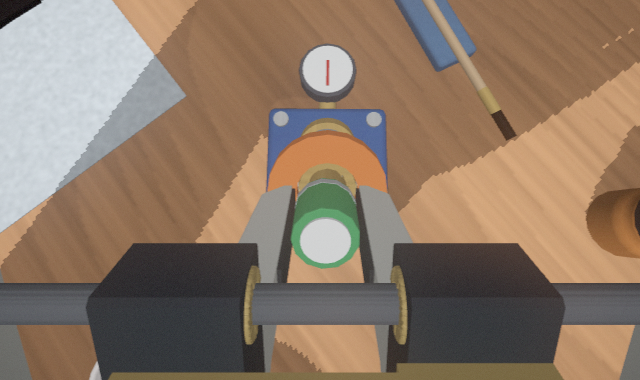

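The plug is in the mouth, centred at about (326,180) in the crop, with small forces. Next I'll lower it to the dogs.

servo_tool:
  increments:
    - {"slide":[0,0,4],"dr":[0,0,0],"jaw":0.8}
    - {"slide":[0,0,7],"dr":[0,0,0],"jaw":0.8}
    - {"slide":[0,0,8],"dr":[0,0,0],"jaw":0.8}
    - {"slide":[0,0,8],"dr":[0,0,0],"jaw":0.8}

```text
t: 6.7
tool_pos: [0.4917, 0.1404, 0.2718]
orientation: [-2.565, -1.216, -0.688]
force: [-5.4, -6.7, 8.9]
opening: 0.0278
gripper_force: 20.0
```

Run:
```python
from h import *
s=read_state();R0=R.from_rotvec(s['orientation']).as_matrix();print(R0.T@s['force'],(R0.T@(s['tool_pos']-np.array([0.43846011,0.06773646,0.34104226]))*1000).round(2))
```

```text
[ -2.96544959   0.08121918 -12.02865655] [ 43.24  -4.87 104.89]
```

servo_tool:
  increments:
    - {"slide":[0,0,-1],"dr":[0,0,0],"jaw":0.75}
    - {"slide":[0,0,-1],"dr":[0,0,0],"jaw":0.6}
    - {"slide":[0,0,-1],"dr":[0,0,0],"jaw":0.55}
    - {"slide":[0,0,-1],"dr":[0,0,0],"jaw":0.548}
    - {"slide":[0,0,-1],"dr":[0,0,0],"jaw":0.548}
    - {"slide":[0,0,2],"dr":[0,0,0],"jaw":0.548}
    - {"slide":[0,0,5],"dr":[0,0,0],"jaw":0.548}
    - {"slide":[0,0,5],"dr":[0,0,0],"jaw":0.548}

```text
t: 7.5
tool_pos: [0.4927, 0.1426, 0.2657]
orientation: [-2.565, -1.215, -0.685]
force: [-0.1, -0.1, -0.7]
opening: 0.0417
gripper_force: 0.0
```

Run:
```python
from h import *
s=read_state();R0=R.from_rotvec(s['orientation']).as_matrix();print(R0.T@s['force'],(R0.T@(s['tool_pos']-np.array([0.43846011,0.06773646,0.34104226]))*1000).round(2),s['opening'])
im,d,p=look('wrist');save('w4',im[100:480]);P=pts(d,p);T=(P-np.array(s['tool_pos']))@R0*1000
print([T[v,326].round(1).tolist() for v in range(260,400,10)])
```

```text
[-0.46024185 -0.05695101  0.51941087] [ 42.37  -5.39 111.29] 0.04167730517561412
[[21.9, 1.5, 185.5], [16.9, 1.5, 186.1], [8.4, 1.5, 194.2], [13.2, 1.5, 172.6], [12.5, 1.4, 164.7], [12.6, 1.4, 156.0], [12.1, 1.4, 149.0], [8.3, 1.4, 148.5], [4.9, 1.4, 147.2], [0.6, 1.4, 147.2], [-4.4, 1.4, 148.2], [-8.9, 1.4, 148.1], [-91.9, 1.7, 251.4], [31.5, 1.2, 85.9]]
```

View pics/w4.png

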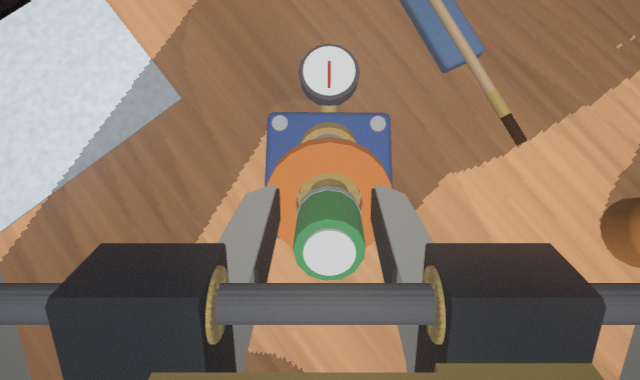

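The filter stands on the dogs with its top at (329,252), and the fingers are astride it over the ring. Next I'll press the sleeve.

servo_tool:
  increments:
    - {"slide":[0,0,3],"dr":[0,0,0],"jaw":0.548}
    - {"slide":[0,0,5],"dr":[0,0,0],"jaw":0.548}
    - {"slide":[0,0,7],"dr":[0,0,0],"jaw":0.548}
    - {"slide":[0,0,8],"dr":[0,0,0],"jaw":0.548}
    - {"slide":[0,0,8],"dr":[0,0,0],"jaw":0.548}

```text
t: 8.05
tool_pos: [0.4955, 0.1456, 0.2596]
orientation: [-2.565, -1.215, -0.687]
force: [-4.4, -1.8, 5.3]
opening: 0.0421
gripper_force: 3.3
```

```bash
cat > c.py <<'E'
from h import *
s=read_state();R0=R.from_rotvec(s['orientation']).as_matrix();print(s['t'],R0.T@s['force'],(R0.T@(s['tool_pos']-np.array([0.43846011,0.06773646,0.34104226]))*1000).round(2),s['opening'])
im,d,p=look('wrist');P=pts(d,p);T=(P-np.array(s['tool_pos']))@R0*1000
h=cv2.cvtColor(im,cv2.COLOR_RGB2HSV);M=(h[...,1]<40)&(h[...,2]>150)&(T[...,2]<200)&(T[...,2]>130);M[:250]=0;M[:,:280]=0;M[:,380:]=0
q=T[M];print('top',len(q),np.median(q,0).round(1))
O=(h[...,0]>8)&(h[...,0]<17)&(h[...,1]>130)&(h[...,2]>150)&(T[...,2]>165)&(T[...,2]<235);O[:200]=0;O[330:]=0;O[:,:240]=0;O[:,420:]=0
q=T[O];print('face',len(q),np.percentile(q[:,2],[20,50,80]).round(1))
E
python3 c.py
```

```text
8.05 [-0.95162758 -2.26987903 -6.61278796] [ 42.77  -5.19 118.67] 0.042087556087503294
top 1994 [ -0.2   2.1 150.8]
face 5027 [184.4 185.  185.6]
```

The filter top dropped about 10 mm, so it is home. Next I'll retract and check the sleeve.

servo_tool:
  increments:
    - {"slide":[0,0,-3],"dr":[0,0,0],"jaw":0.548}
    - {"slide":[0,0,-8],"dr":[0,0,0],"jaw":0.548}
    - {"slide":[0,0,-16],"dr":[0,0,0],"jaw":0.5}
    - {"slide":[0,0,-30],"dr":[0,0,0],"jaw":0.4}
    - {"slide":[0,0,-50],"dr":[0,0,0],"jaw":0.3}
    - {"slide":[0,0,-75],"dr":[0,0,0],"jaw":0.3}
    - {"slide":[-20,0,-90],"dr":[0,0,0],"jaw":0.3}
    - {"slide":[-45,0,-90],"dr":[0,0,0],"jaw":0.3}
    - {"slide":[-45,0,-90],"dr":[0,0,0],"jaw":0.3}
    - {"slide":[-45,0,-90],"dr":[0,0,0],"jaw":0.3}

```text
t: 9.1
tool_pos: [0.4421, 0.0803, 0.3151]
orientation: [-2.566, -1.213, -0.687]
force: [0.7, -0.5, 0.5]
opening: 0.0649
gripper_force: 0.0
```

Run:
```python
from h import *
s=read_state();R0=R.from_rotvec(s['orientation']).as_matrix();print(s['t'],R0.T@s['force'])
im,d,p=look('wrist');save('w5',im);P=pts(d,p);T=(P-np.array(s['tool_pos']))@R0*1000
h=cv2.cvtColor(im,cv2.COLOR_RGB2HSV)
box=np.zeros(d.shape,bool);box[60:300,240:420]=1
M=(h[...,1]<40)&(h[...,2]>150)&box&(T[...,2]<290)&(T[...,2]>200);q=T[M];print('top',len(q),np.median(q,0).round(1))
O=(h[...,0]>8)&(h[...,0]<17)&(h[...,1]>130)&(h[...,2]>150)&(T[...,2]>250)&(T[...,2]<340)&box
q=T[O];print('face',len(q),np.percentile(q[:,2],[20,50,80]).round(1))
```

```text
9.1 [ 0.32490416  0.83383835 -0.41419498]
top 995 [ 44.7   1.6 241. ]
face 4594 [267.8 268.4 269. ]
```

View pics/w5.png

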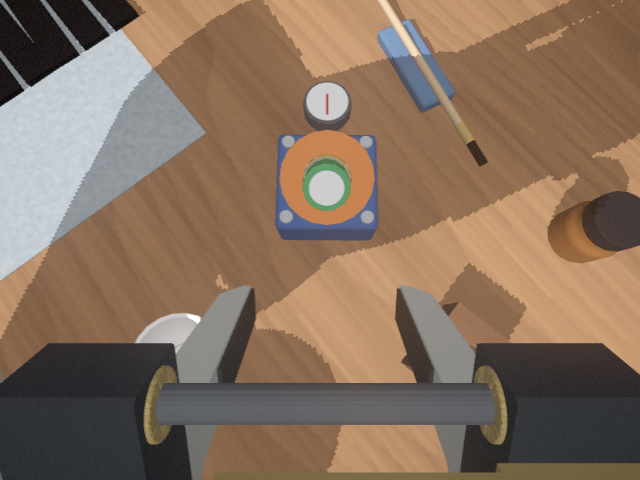

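The filter sits on the coupler at (327,188), and the ring's face measures the same height as at rest, so it is home and locked. Now the tray.

Run:
```python
from h import *
for n in('top','side'):
    f=np.load(n+'.npz');P=pts(f['d'],camera_params(n)).reshape(-1,3)
    q=P[(P[:,1]>-.36)&(P[:,1]<-.1)&(P[:,0]>.25)&(P[:,2]<.3)]
    for x in np.arange(.25,.45,.02):
        r=q[(q[:,0]>x)&(q[:,0]<x+.02)&(q[:,2]>.06)]
        if len(r): print(n,x.round(2),len(r),'y',r[:,1].min().round(3),r[:,1].max().round(3),'z',r[:,2].max().round(3))
im=np.load('top.npz')['im'];d=np.load('top.npz')['d'];p=camera_params('top');P=pts(d,p)
h=cv2.cvtColor(im,cv2.COLOR_RGB2HSV).astype(int)
for k,m,b in(('yel',(h[...,0]>22)&(h[...,0]<35)&(h[...,1]>180),(445,270,470,305)),('red',((h[...,0]<6)|(h[...,0]>174))&(h[...,1]>170),(390,140,495,165)),('board',(h[...,0]>12)&(h[...,0]<32)&(np.abs(P[...,2]-.016)<.006),(405,222,495,312)),('bed',(np.abs(P[...,2]-.010)<.004)&(h[...,1]<70),(395,150,495,235))):
    M=np.zeros_like(m);M[b[1]:b[3],b[0]:b[2]]=m[b[1]:b[3],b[0]:b[2]]
    q=P[M];q=q[q[:,2]<.1];r=cv2.minAreaRect((q[:,:2]*1000).astype(np.float32));print(k,len(q),np.round(r[0],1),np.round(r[1],1),round(r[2],2),q.mean(0).round(4))
go([.447,-.174,.20],Rt([0,0,-1],[0,-1,0]))
```

```text
top 0.25 626 y -0.304 -0.174 z 0.159
top 0.27 716 y -0.302 -0.176 z 0.161
top 0.29 710 y -0.3 -0.145 z 0.16
top 0.31 480 y -0.292 -0.138 z 0.078
top 0.33 288 y -0.258 -0.14 z 0.072
top 0.35 1 y -0.225 -0.225 z 0.061
side 0.25 744 y -0.306 -0.234 z 0.159
side 0.27 685 y -0.307 -0.191 z 0.159
side 0.29 950 y -0.312 -0.144 z 0.158
side 0.31 504 y -0.296 -0.141 z 0.072
side 0.33 234 y -0.254 -0.146 z 0.069
yel 93 [ 448.7 -172.5] [32.1 12.1] 6.51 [ 0.4485 -0.1717  0.0524]
red 367 [ 760.4 -157.1] [ 13.4 176.4] 2.89 [ 0.7599 -0.1563  0.0264]
board 1675 [ 499.9 -166.1] [160.7 151.8] 2.81 [ 0.4981 -0.1571  0.0168]
bed 5359 [ 675.7 -159.4] [200.  188.8] 4.05 [ 0.6694 -0.161   0.0104]
slide [-142.3, 165.0, -141.6] dr [-0.231, -0.4889, 0.8632] tcp [ 0.447 -0.174  0.367]
```

Run:
```python
from h import *
a=np.radians(2.8);go([.449,-.172,.20],Rt([0,0,-1],[np.sin(a),-np.cos(a),0]))
```

```text
slide [-139.8, 165.3, -140.2] dr [-0.2182, -0.4927, 0.8156] tcp [ 0.449 -0.172  0.367]
```

servo_tool:
  increments:
    - {"slide":[-140,165,-140],"dr":[-0.218,-0.493,0.816],"jaw":0.3}
    - {"slide":[-140,165,-140],"dr":[-0.218,-0.493,0.816],"jaw":0.3}
    - {"slide":[-140,165,-140],"dr":[-0.218,-0.493,0.816],"jaw":0.3}
    - {"slide":[-140,165,-140],"dr":[-0.218,-0.493,0.816],"jaw":0.3}
    - {"slide":[-140,165,-140],"dr":[-0.218,-0.493,0.816],"jaw":0.3}
    - {"slide":[-140,165,-140],"dr":[-0.218,-0.493,0.816],"jaw":0.3}
    - {"slide":[-140,165,-140],"dr":[-0.218,-0.493,0.816],"jaw":0.3}
    - {"slide":[-140,165,-140],"dr":[-0.218,-0.493,0.816],"jaw":0.3}
    - {"slide":[-140,165,-140],"dr":[-0.218,-0.493,0.816],"jaw":0.3}
    - {"slide":[-140,165,-140],"dr":[-0.218,-0.493,0.816],"jaw":0.3}
    - {"slide":[-140,165,-140],"dr":[-0.218,-0.493,0.816],"jaw":0.3}
    - {"slide":[-140,165,-140],"dr":[-0.218,-0.493,0.816],"jaw":0.3}

```text
t: 10.35
tool_pos: [0.4487, -0.1716, 0.3664]
orientation: [-3.141, -0.079, 0.001]
force: [-0.1, -0.3, 0.7]
opening: 0.065
gripper_force: 0.0
```

Run:
```python
from h import *
s=read_state();print(s['t'],s['q'].round(2),gp(),R.from_rotvec(s['orientation']).as_matrix().round(3).tolist())
im,d,p=look('wrist');save('w6',im);np.savez('w6',im=im,d=d,**p)
```

```text
10.35 [-0.47 -0.18  1.86 -0.    1.46  1.05] [ 0.44860486 -0.17164635  0.19941704] [[0.999, 0.05, -0.001], [0.05, -0.999, 0.0], [-0.001, -0.0, -1.0]]
```

View pics/w6.png

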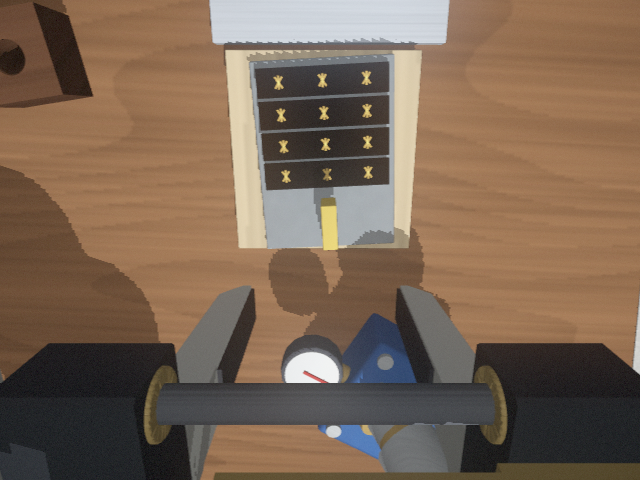

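The handle top is at (329,222), the tray spans about (250-395, 57-248) on the board, the bed edge is at row 43, and the tray looks slightly turned on the board.

Run:
```python
from h import *
f=np.load('w6.npz');im,d=f['im'],f['d'];p={k:f[k] for k in f};P=pts(d,p)
h=cv2.cvtColor(im,cv2.COLOR_RGB2HSV).astype(int);H,S,V=h[...,0],h[...,1],h[...,2]
def rect(k,m,b,z,zr):
    M=np.zeros(m.shape,np.uint8);M[b[1]:b[3],b[0]:b[2]]=(m&(P[...,2]>zr[0])&(P[...,2]<zr[1]))[b[1]:b[3],b[0]:b[2]]
    M=cv2.morphologyEx(M,cv2.MORPH_OPEN,np.ones((3,3)))
    c=max(cv2.findContours(M,0,1)[0],key=cv2.contourArea)[:,0]
    w=np.array([ray(p,u,v,z)[:2] for u,v in c]);r=cv2.minAreaRect((w*1000).astype(np.float32));print(k,M.sum(),np.round(r[0],1),np.round(r[1],1),round(r[2],2),'zmed',np.median(P[...,2][M>0]).round(4));return M
a=np.ones_like(H,bool)
rect('handle',(H>20)&(H<35)&(S>130),(310,190,350,256),.052,(.04,.06))
tr=((S<70)|(V<60));rect('tray',tr,(235,50,405,256),.022,(.012,.036))
bd=(H>12)&(H<32)&(S<150)&(V>150)
x=[]
for side,u0,u1 in(('L',215,270),('R',380,430)):   # board outer edges and tray side edges by row
    for v in range(80,235,15):
        r=[u for u in range(u0,u1) if bd[v,u] and abs(P[v,u,2]-.016)<.005]
        if r: x.append((side,*ray(p,r[0],v,.016)[:2],*ray(p,r[-1],v,.016)[:2]))
for side in 'LR':
    A=np.array([t[1:] for t in x if t[0]==side])
    for i,n in((0,'lo'),(2,'hi')):
        k=np.polyfit(A[:,i],A[:,i+1],1);print(side,n,'yaw',np.degrees(np.arctan(k[0])).round(2),'y at x=.5',np.polyval(k,.5).round(4),'rms',np.std(A[:,i+1]-np.polyval(k,A[:,i])).round(4))
bed=(S<50)&(V>150)
E=[(u,max(v for v in range(5,60) if bed[v,u])) for u in range(225,440,15)]
W=np.array([ray(p,u,v,.010)[:2] for u,v in E]);k=np.polyfit(W[:,1],W[:,0],1);print('bed rear edge x at y=-.165',np.polyval(k,-.165),'yaw',-np.degrees(np.arctan(k[0])))
Ef=[(u,min(v for v in range(35,80) if bd[v,u])) for u in list(range(232,246,3))+list(range(400,416,3))]
W=np.array([ray(p,u,v,.016)[:2] for u,v in Ef]);k=np.polyfit(W[:,1],W[:,0],1);print('board front x',np.polyval(k,-.165),'yaw',-np.degrees(np.arctan(k[0])))
```

```text
Traceback (most recent call last):
ValueError: max() iterable argument is empty
```

```bash
cat > t.py <<'E'
from h import *
f=np.load('w6.npz');im,d=f['im'],f['d'];p={k:f[k] for k in f};P=pts(d,p)
h=cv2.cvtColor(im,cv2.COLOR_RGB2HSV).astype(int);H,S,V=h[...,0],h[...,1],h[...,2]
for v,u in((222,329),(242,331),(220,290),(150,243),(20,330),(280,240)): print(v,u,P[v,u].round(4),h[v,u])
def rect(k,m,b,z,zr):
    M=np.zeros(m.shape,np.uint8);M[b[1]:b[3],b[0]:b[2]]=(m&(P[...,2]>zr[0])&(P[...,2]<zr[1]))[b[1]:b[3],b[0]:b[2]]
    c=cv2.findContours(M,0,1)[0]
    if not c: print(k,'none');return
    c=max(c,key=cv2.contourArea)[:,0]
    w=np.array([ray(p,u,v,z)[:2] for u,v in c]);r=cv2.minAreaRect((w*1000).astype(np.float32));print(k,M.sum(),np.round(r[0],1),np.round(r[1],1),round(r[2],2),'zmed',np.median(P[...,2][M>0]).round(4))
rect('handle',(H>20)&(H<35)&(S>130),(310,190,350,256),.052,(.04,.065))
rect('tray',((S<70)|(V<60)),(235,50,405,256),.022,(.0,.04))
bd=(H>12)&(H<32)&(S<150)&(V>150);x=[]
for side,u0,u1 in(('L',215,270),('R',380,430)):
    for v in range(80,235,15):
        r=[u for u in range(u0,u1) if bd[v,u] and P[v,u,2]>.010]
        if r: x.append((side,*ray(p,r[0],v,.016)[:2],*ray(p,r[-1],v,.016)[:2]))
for side in 'LR':
    A=np.array([t[1:] for t in x if t[0]==side])
    for i,n in((0,'lo'),(2,'hi')):
        if len(A)>2: k=np.polyfit(A[:,i],A[:,i+1],1);print(side,n,'yaw',np.degrees(np.arctan(k[0])).round(2),'y at x=.5',np.polyval(k,.5).round(4),'rms',np.std(A[:,i+1]-np.polyval(k,A[:,i])).round(4))
bed=(S<50)&(V>150)
W=np.array([ray(p,u,max(v for v in range(5,60) if bed[v,u]),.010)[:2] for u in range(225,440,15)]);k=np.polyfit(W[:,1],W[:,0],1);print('bed rear x at y=-.165',np.polyval(k,-.165),'yaw',-np.degrees(np.arctan(k[0])))
W=np.array([ray(p,u,min(v for v in range(35,80) if bd[v,u]),.016)[:2] for u in list(range(232,246,3))+list(range(400,416,3)) if bd[35:80,u].any()]);k=np.polyfit(W[:,1],W[:,0],1);print('board front x',np.polyval(k,-.165),'yaw',-np.degrees(np.arctan(k[0])))
E
python3 t.py
```

```text
222 329 [ 0.4535 -0.1751  0.0536] [ 25 120 230]
242 331 [ 0.4372 -0.1775  0.0529] [ 24 117 235]
220 290 [ 0.4452 -0.1427  0.0229] [100  13 174]
150 243 [ 0.501  -0.1026  0.0178] [ 20  52 226]
20 330 [ 0.6004 -0.1684  0.0118] [105  16 220]
280 240 [ 0.3784 -0.0952  0.002 ] [ 15 116 162]
handle none
tray 30076 [ 499.5 -166.3] [157. 144.] 2.87 zmed 0.024
L lo yaw 2.75 y at x=.5 -0.0938 rms 0.0
L hi yaw 5.54 y at x=.5 -0.1139 rms 0.0002
R lo yaw 5.86 y at x=.5 -0.2267 rms 0.0
R hi yaw 2.85 y at x=.5 -0.243 rms 0.0
bed rear x at y=-.165 0.5778290249105782 yaw 0.6277989673897618
board front x 0.5788800324770895 yaw 2.8642511554366425
```

```bash
sed -i 's/(S>130)/(S>95)/' t.py; python3 t.py | grep handle
python3 - <<'E'
from h import *
a=np.radians(5.7)
for c in([.445,-.1763],):
    go([*c,.10],Rt([0,0,-1],[np.sin(a),-np.cos(a),0]));go([*c,.045],Rt([0,0,-1],[np.sin(a),-np.cos(a),0]))
im,d,p=look('top');h=cv2.cvtColor(im,cv2.COLOR_RGB2HSV).astype(int)
m=((h[...,0]<6)|(h[...,0]>174))&(h[...,1]>150);M=np.zeros(m.shape,np.uint8);M[140:165,390:495]=m[140:165,390:495]
c=max(cv2.findContours(M,0,1)[0],key=cv2.contourArea)[:,0]
P=pts(d,p);print([ (ray(p,u,max(c[c[:,0]==u][:,1]),.018)[:2].round(4).tolist(),P[max(c[c[:,0]==u][:,1]),u].round(3).tolist()) for u in range(405,482,15)],c.min(0),c.max(0),ray(p,c[:,0].min(),153,.022)[:2],ray(p,c[:,0].max(),151,.022)[:2])
E
```

```text
handle 701 [ 449.9 -175.2] [38.8 11.8] 7.16 zmed 0.0536
slide [-3.9, 4.4, 99.4] dr [0.0, 0.0006, -0.0496] tcp [ 0.445  -0.1763  0.267 ]
slide [-3.8, 4.4, 154.4] dr [0.0, 0.0006, -0.0496] tcp [ 0.445  -0.1763  0.212 ]
[([0.7549, -0.0772], [0.751, -0.076, 0.028]), ([0.7548, -0.1108], [0.753, -0.11, 0.022]), ([0.7571, -0.1445], [0.755, -0.143, 0.023]), ([0.7594, -0.1782], [0.757, -0.176, 0.026]), ([0.7594, -0.2118], [0.758, -0.211, 0.023]), ([0.7593, -0.2454], [0.76, -0.246, 0.015])] [402 146] [482 155] [ 0.75581735 -0.06996072] [ 0.7602146  -0.24887143]
```

servo_tool:
  increments:
    - {"slide":[0.2,3,50],"dr":[0,0,-0.05],"jaw":0.4}
    - {"slide":[0.2,3,95],"dr":[0,0,-0.05],"jaw":0.5}
    - {"slide":[0.2,3,125],"dr":[0,0,-0.05],"jaw":0.5}
    - {"slide":[0.2,3,142],"dr":[0,0,-0.05],"jaw":0.5}
    - {"slide":[0.2,3,150],"dr":[0,0,-0.05],"jaw":0.5}
    - {"slide":[0.2,3,152],"dr":[0,0,-0.05],"jaw":0.5}
    - {"slide":[0.2,3,152],"dr":[0,0,-0.05],"jaw":0.5}
    - {"slide":[0.2,3,152],"dr":[0,0,-0.05],"jaw":0.95}
    - {"slide":[0.2,3,152],"dr":[0,0,-0.05],"jaw":0.95}
    - {"slide":[0.2,3,152],"dr":[0,0,-0.05],"jaw":0.95}
    - {"slide":[0.2,3,152],"dr":[0,0,-0.05],"jaw":0.95}
    - {"slide":[0.2,3,152],"dr":[0,0,-0.05],"jaw":0.95}
    - {"slide":[0.2,3,152],"dr":[0,0,-0.05],"jaw":0.95}
    - {"slide":[0.2,3,152],"dr":[0,0,-0.05],"jaw":0.95}
    - {"slide":[0.2,3,152],"dr":[0,0,-0.05],"jaw":0.95}
  force: 35

```text
t: 11.95
tool_pos: [0.449, -0.1749, 0.2146]
orientation: [3.137, 0.156, -0.001]
force: [0.3, 0.8, 4.3]
opening: 0.0122
gripper_force: 35.0
```

```bash
cat > g.py <<'E'
from h import *
s=read_state();R0=R.from_rotvec(s['orientation']).as_matrix();print(s['t'],'F',s['force'].round(1),'M',s['wrist_torque'].round(2),'gp',gp(s).round(4),'yaw',np.degrees(np.arctan2(R0[1,0],R0[0,0])).round(2),s['opening'],s['gripper_force'])
E
cat > goto.py <<'E'
import sys;from h import *
x,y,z,w=map(float,sys.argv[1:5]);a=np.radians(w);go([x,y,z],Rt([0,0,-1],[np.sin(a),-np.cos(a),0]))
E
python3 g.py
```

```text
11.95 F [0.3 0.8 4.3] M [0.12 0.19 0.03] gp [ 0.4489 -0.175   0.0476] yaw 5.7 0.012241425518088518 35.00083565711975
```

```bash
python3 goto.py .595 -.1635 .0476 2.85
```

```text
slide [146.4, 3.1, -0.2] dr [0.0002, 0.0009, 0.0497] tcp [ 0.595  -0.1635  0.2146]
```

servo_tool:
  increments:
    - {"slide":[8,0,0],"dr":[0,0,0.003],"jaw":0.95}
    - {"slide":[22,0.5,0],"dr":[0,0,0.01],"jaw":0.95}
    - {"slide":[37,0.8,0],"dr":[0,0,0.02],"jaw":0.95}
    - {"slide":[52,1.1,0],"dr":[0,0,0.03],"jaw":0.95}
    - {"slide":[67,1.4,0],"dr":[0,0,0.04],"jaw":0.95}
    - {"slide":[82,1.8,0],"dr":[0,0,0.05],"jaw":0.95}
    - {"slide":[97,2.1,0],"dr":[0,0,0.05],"jaw":0.95}
    - {"slide":[112,2.4,0],"dr":[0,0,0.05],"jaw":0.95}
    - {"slide":[127,2.8,0],"dr":[0,0,0.05],"jaw":0.95}
    - {"slide":[140,3,0],"dr":[0,0,0.05],"jaw":0.95}
    - {"slide":[146,3.1,0],"dr":[0,0,0.05],"jaw":0.95}
    - {"slide":[146,3.1,0],"dr":[0,0,0.05],"jaw":0.95}

```text
t: 13.15
tool_pos: [0.595, -0.1634, 0.214]
orientation: [3.14, 0.078, -0.001]
force: [2.0, -0.1, 1.1]
opening: 0.0116
gripper_force: 35.0
```

```bash
python3 g.py
python3 - <<'E'
from h import *
im,d,p=look('wrist');np.savez('w7',im=im,d=d,**p)
a,da,pa=look('side');b=a[290:410,250:490]
t=np.vstack([cv2.resize(im,(560,420)),cv2.resize(b,(360,180)).repeat(1,0) if 0 else cv2.copyMakeBorder(cv2.resize(b,(360,180)),0,0,0,200,0)])
save('w7',t)
E
```

```text
13.15 F [ 2.  -0.1  1.1] M [ 0.04 -0.19 -0.01] gp [ 0.595  -0.1635  0.047 ] yaw 2.84 0.01159273582753619 35.00029385089874
```

View pics/w7.png

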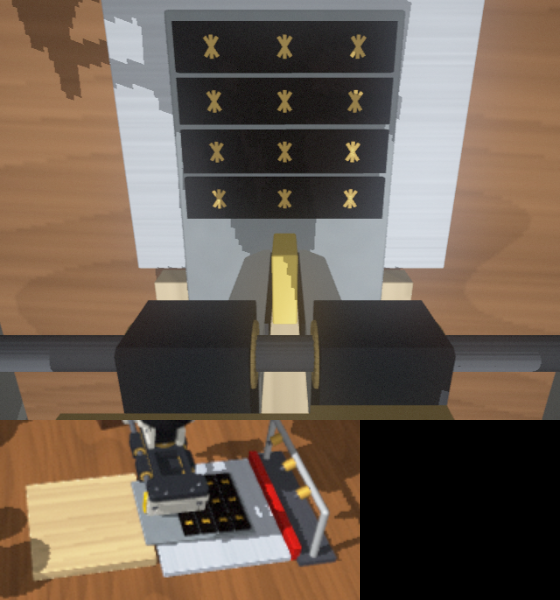

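The tray is level and straddles the step. The bed's rear corners are at (138,268) and (444,268), and the tray's edges at about (186) and (385) on row 250. I'll measure the lateral offset now.

Run:
```python
from h import *
s=read_state();R0=R.from_rotvec(s['orientation']).as_matrix()
f=np.load('w7.npz');im,d=f['im'],f['d'];p={k:f[k] for k in f};P=pts(d,p)
Rc=R.from_rotvec(p['rvec']).as_matrix()
h=cv2.cvtColor(im,cv2.COLOR_RGB2HSV).astype(int);S=h[...,1];V=h[...,2]
tl=lambda u,v,z:((ray(p,u,v,z)-s['tool_pos'])@R0*1000)[:2].round(1)
wood=S>75
A=[]
for v in range(150,300,15):
    L=[u for u in range(60,320) if not wood[v,u:u+6].any()][0];Rr=[u for u in range(600,330,-1) if not wood[v,u-6:u].any()][0]
    z=P[v,:,2];c=np.nonzero(z[L:Rr]>.0175)[0]+L
    A.append((*tl(L,v,.010),*tl(Rr,v,.010),*tl(c[0],v,.022),*tl(c[-1],v,.022)))
A=np.array(A);print(A);print('bed mid y',(A[:,1]+A[:,3]).mean()/2,'tray mid y',(A[:,5]+A[:,7]).mean()/2)
for i in(0,2,4,6): print(np.degrees(np.polyfit(A[:,i],A[:,i+1],1)[0]).round(2))
print(P[280,[180,330,460],2],P[265,[150,240,420,490],2])
for u in(165,175,480,495):
    col=[v for v in range(280,330) if P[v,u,2]>.004];print(u,[(v,h[v,u].tolist()) for v in (300,304,308,312,316)],)
```

```text
[[ 69.  -86.   69.   95.5  70.  -53.4  70.   54.7]
 [ 62.1 -86.1  62.2  95.2  63.7 -53.1  63.7  61.4]
 [ 55.2 -86.1  55.2  95.4  57.1 -53.3  57.1  55. ]
 [ 48.  -86.2  48.1  95.5  50.5 -79.2  50.5  73.9]
 [ 40.7 -86.2  40.8  95.2  43.6 -53.2  43.6  71.6]
 [ 33.3 -86.3  33.3  95.3  36.6 -53.4  36.7  55.2]
 [ 25.6 -85.9  25.6  96.   29.5 -53.6  29.5  85.7]
 [ 17.8 -85.9  17.8  95.6  22.1 -53.8  22.2  55.1]
 [  9.7 -86.    9.8  95.3  14.6 -55.4  14.6  55.3]
 [  1.5 -86.    1.5  95.4   6.9 -53.7   7.   63.1]]
bed mid y 4.6850000000000005 tray mid y 3.4450000000000003
-0.12
-0.11
-2.92
-2.23
[0.01160564 0.03922499 0.0113851 ] [0.00185744 0.02232214 0.02221    0.01222615]
165 [(300, [108, 15, 211]), (304, [105, 14, 214]), (308, [13, 100, 148]), (312, [13, 105, 148]), (316, [13, 105, 153])]
175 [(300, [108, 16, 212]), (304, [105, 14, 213]), (308, [12, 95, 148]), (312, [13, 102, 152]), (316, [13, 99, 155])]
480 [(300, [106, 15, 220]), (304, [108, 14, 224]), (308, [11, 75, 149]), (312, [12, 80, 147]), (316, [11, 82, 147])]
495 [(300, [108, 15, 219]), (304, [106, 15, 222]), (308, [11, 80, 144]), (312, [11, 84, 146]), (316, [12, 88, 145])]
```

servo_tool:
  increments:
    - {"slide":[5,1,0],"dr":[0,0,0],"jaw":0.95}
    - {"slide":[12,2.5,0],"dr":[0,0,0],"jaw":0.95}
    - {"slide":[18,3.8,0],"dr":[0,0,0],"jaw":0.95}
    - {"slide":[20,3.8,1],"dr":[0,0,0],"jaw":0.95}
    - {"slide":[21,3.8,2.5],"dr":[0,0,0],"jaw":0.95}
    - {"slide":[22,3.8,4],"dr":[0,0,0],"jaw":0.95}
    - {"slide":[23,3.8,5.2],"dr":[0,0,0],"jaw":0.95}
    - {"slide":[24,3.8,6],"dr":[0,0,0],"jaw":0.95}
    - {"slide":[24,3.8,6],"dr":[0,0,0],"jaw":0.95}

```text
t: 14.15
tool_pos: [0.6188, -0.1662, 0.2085]
orientation: [3.14, 0.077, -0.001]
force: [-3.7, 0.0, 3.4]
opening: 0.0117
gripper_force: 35.0
```

```bash
python3 g.py
python3 - <<'E'
from h import *
s=read_state();R0=R.from_rotvec(s['orientation']).as_matrix()
im,d,p=look('wrist');np.savez('w8',im=im,d=d,**p);save('w8',im);P=pts(d,p);T=(P-s['tool_pos'])@R0*1000
print([(v,P[v,320].round(4).tolist()) for v in (5,15,30,200,260)],[T[v,320,0].round(1) for v in range(0,40,4)])
print('plate z front/rear',np.median(P[15:40,225:430,2]),np.median(P[255:265,230:260,2]),np.median(P[255:265,410:430,2]),'bed',np.median(P[200:260,160:190,2]))
h=cv2.cvtColor(im,cv2.COLOR_RGB2HSV);print([(v,h[v,320].tolist(),h[v,250].tolist()) for v in range(0,30,3)])
E
```

```text
14.15 F [-3.7  0.   3.4] M [ 0.03  0.28 -0.01] gp [ 0.6187 -0.1662  0.0415] yaw 2.83 0.011685402239471225 35.00084459781647
[(5, [0.7443, -0.1588, 0.0115]), (15, [0.7392, -0.1591, 0.0192]), (30, [0.7334, -0.1594, 0.0228]), (200, [0.6667, -0.1624, 0.0179]), (260, [0.6386, -0.1636, 0.0184])] [np.float64(127.1), np.float64(126.5), np.float64(123.5), np.float64(122.4), np.float64(120.5), np.float64(119.3), np.float64(116.8), np.float64(115.6), np.float64(114.4), np.float64(113.0)]
plate z front/rear 0.022449748981802315 0.017700957396116233 0.017599648866114218 bed 0.011693044413559953
[(0, [106, 18, 153], [103, 21, 149]), (3, [106, 19, 148], [104, 19, 147]), (6, [106, 19, 147], [108, 17, 149]), (9, [101, 18, 111], [100, 22, 106]), (12, [103, 21, 109], [105, 19, 110]), (15, [100, 21, 111], [103, 17, 106]), (18, [100, 21, 110], [105, 19, 107]), (21, [158, 26, 40], [120, 15, 33]), (24, [108, 30, 43], [128, 26, 39]), (27, [0, 8, 32], [45, 15, 35])]
```

View pics/w8.png

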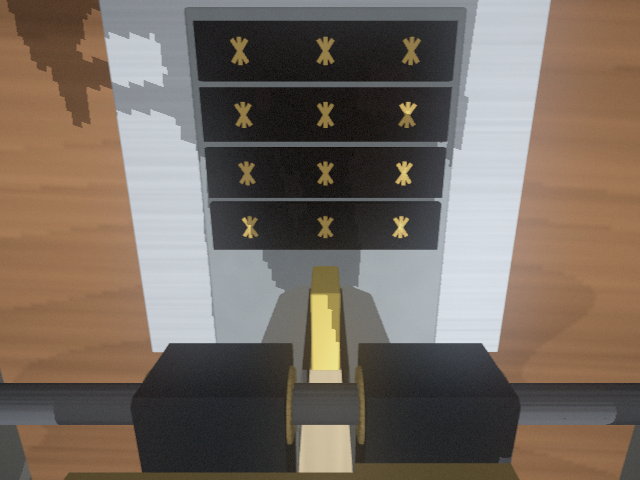

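The tray lies flat and centred on the bed: at row 340 the bed spans 152–500 and the tray 216–435. Next I'll advance it to the stop.

servo_tool:
  increments:
    - {"slide":[4,0,0],"dr":[0,0,0],"jaw":0.95}
    - {"slide":[7,0,0],"dr":[0,0,0],"jaw":0.95}
    - {"slide":[9,0,0],"dr":[0,0,0],"jaw":0.95}
    - {"slide":[9,0,0],"dr":[0,0,0],"jaw":0.95}

```text
t: 14.6
tool_pos: [0.628, -0.1657, 0.2085]
orientation: [3.14, 0.078, -0.001]
force: [-3.6, -0.1, 4.4]
opening: 0.0118
gripper_force: 35.0
```

```bash
python3 g.py
```

```text
14.6 F [-3.6 -0.1  4.4] M [0.05 0.36 0.03] gp [ 0.628  -0.1658  0.0415] yaw 2.83 0.01182945448821717 35.00114142894745
```

servo_tool:
  increments:
    - {"slide":[1,0,0],"dr":[0,0,0],"jaw":0.95}
    - {"slide":[2,0,0],"dr":[0,0,0],"jaw":0.95}
    - {"slide":[2,0,0],"dr":[0,0,0],"jaw":0.95}

```text
t: 14.9
tool_pos: [0.6298, -0.1657, 0.2086]
orientation: [3.14, 0.078, -0.001]
force: [-5.5, -0.0, 6.2]
opening: 0.0117
gripper_force: 35.0
```

```bash
python3 g.py
```

```text
14.9 F [-5.5 -0.   6.2] M [0.03 0.55 0.01] gp [ 0.6296 -0.1657  0.0416] yaw 2.83 0.011671489648439212 35.001500844955444
```

servo_tool:
  increments:
    - {"slide":[1,0,0],"dr":[0,0,0],"jaw":0.95}
    - {"slide":[2,0,0],"dr":[0,0,0],"jaw":0.95}
    - {"slide":[2,0,0],"dr":[0,0,0],"jaw":0.95}

```text
t: 15.2
tool_pos: [0.6312, -0.1657, 0.2085]
orientation: [3.14, 0.077, -0.005]
force: [-10.2, -0.4, 10.5]
opening: 0.0118
gripper_force: 35.0
```

```bash
python3 g.py
python3 - <<'E'
from h import *
im,d,p=look('wrist');h=cv2.cvtColor(im,cv2.COLOR_RGB2HSV);print([(v,h[v,320].tolist(),h[v,200].tolist(),h[v,450].tolist()) for v in range(0,24,3)])
m=((h[...,0]<8)|(h[...,0]>172))&(h[...,1]>130);print(m[:60].sum())
E
```

```text
15.2 F [-10.2  -0.4  10.5] M [-0.01  1.46  0.02] gp [ 0.6307 -0.1657  0.0415] yaw 2.82 0.011771694038745737 35.00252544879913
[(0, [1, 179, 74], [179, 172, 71], [179, 139, 77]), (3, [0, 159, 72], [1, 190, 71], [179, 136, 75]), (6, [179, 134, 78], [179, 154, 71], [0, 110, 81]), (9, [105, 24, 106], [101, 26, 106], [113, 9, 108]), (12, [105, 14, 106], [97, 22, 105], [105, 9, 109]), (15, [97, 21, 108], [100, 21, 107], [100, 21, 110]), (18, [100, 21, 107], [101, 19, 109], [101, 19, 107]), (21, [0, 54, 33], [8, 31, 33], [158, 21, 48])]
3472
```

The red stop now borders the tray's front edge across its full width, and the force jumped, so contact is made. I'll release and lift straight up.

servo_tool:
  increments:
    - {"slide":[-0.3,0,0],"dr":[0,0,0],"jaw":0.85}
    - {"slide":[-0.3,0,0],"dr":[0,0,0],"jaw":0.75}
    - {"slide":[-0.3,0,0],"dr":[0,0,0],"jaw":0.6}
    - {"slide":[-0.3,0,0],"dr":[0,0,0],"jaw":0.5}
    - {"slide":[-0.3,0,0],"dr":[0,0,0],"jaw":0.5}
    - {"slide":[-0.3,0,-10],"dr":[0,0,0],"jaw":0.5}
    - {"slide":[-0.3,0,-35],"dr":[0,0,0],"jaw":0.5}
    - {"slide":[-0.3,0,-70],"dr":[0,0,0],"jaw":0.5}
    - {"slide":[-20,0,-110],"dr":[0,0,0],"jaw":0.5}
    - {"slide":[-20,0,-150],"dr":[0,0,0],"jaw":0.5}
    - {"slide":[-20,0,-150],"dr":[0,0,0],"jaw":0.5}
    - {"slide":[-20,0,-150],"dr":[0,0,0],"jaw":0.5}

```text
t: 16.45
tool_pos: [0.6123, -0.1666, 0.3609]
orientation: [3.139, 0.077, 0.005]
force: [0.0, -0.2, -0.6]
opening: 0.0466
gripper_force: 0.0
```

```bash
python3 g.py
python3 - <<'E'
from h import *
im,d,p=look('wrist');a,_,_=look('top');b,_,_=look('side')
np.savez('w9',im=im,d=d,**p)
t=np.hstack([cv2.resize(im,(400,300)),cv2.resize(a[120:330,200:500],(400,300))]);u=np.hstack([cv2.resize(b[190:390,250:490],(400,300)),np.zeros((300,400,3),np.uint8)])
save('w9',np.vstack([t,u]))
E
```

```text
16.45 F [ 0.  -0.2 -0.6] M [ 0.05 -0.    0.02] gp [ 0.6128 -0.1669  0.1939] yaw 2.82 0.04659154034831118 0.0
```

View pics/w9.png

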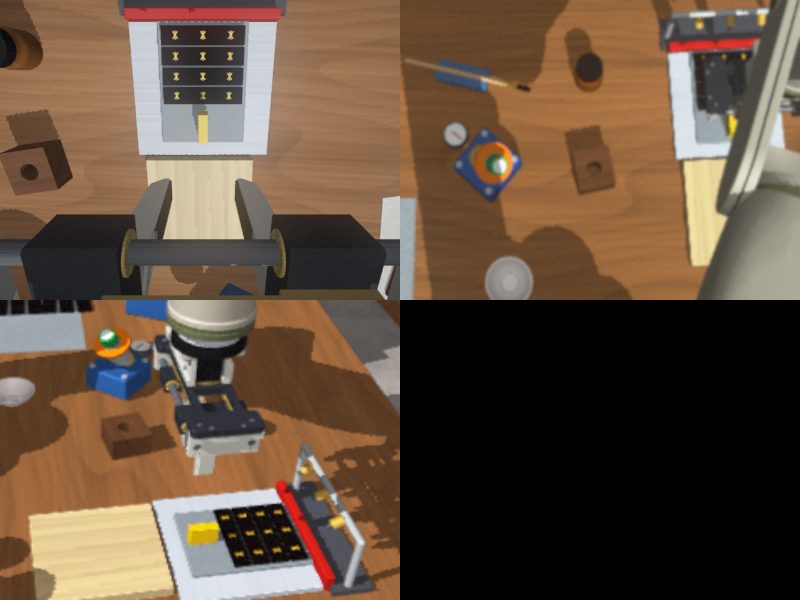

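The tray is squarely on the bed against the stop, the filter is locked in the coupler, and everything else is in place. I'll check the gap numerically.

Run:
```python
from h import *
f=np.load('w9.npz');im,d=f['im'],f['d'];p={k:f[k] for k in f};P=pts(d,p);h=cv2.cvtColor(im,cv2.COLOR_RGB2HSV).astype(int)
for u in (270,320,375):
    print(u,[(v,h[v,u].tolist(),P[v,u].round(4).tolist()) for v in range(26,44,2)])
# tray side edges
A=[]
for v in range(60,215,15):
    c=np.nonzero(P[v,200:460,2]>.0148)[0]+200;A.append((*ray(p,c[0],v,.016)[:2],*ray(p,c[-1],v,.016)[:2]))
A=np.array(A)
for i in(0,2): k=np.polyfit(A[:,i],A[:,i+1],1);print('yaw',np.degrees(k[0]),'y@.65',np.polyval(k,.65))
```

```text
270 [(26, [0, 166, 192], [0.7548, -0.1218, 0.0298]), (28, [0, 168, 191], [0.7536, -0.1217, 0.0293]), (30, [0, 167, 154], [0.7528, -0.1214, 0.0265]), (32, [0, 164, 149], [0.7528, -0.1203, 0.0187]), (34, [115, 13, 114], [0.7517, -0.1202, 0.0177]), (36, [102, 11, 111], [0.7507, -0.1199, 0.0154]), (38, [103, 16, 115], [0.7489, -0.1203, 0.0181]), (40, [162, 16, 78], [0.7476, -0.1203, 0.018]), (42, [174, 51, 50], [0.7456, -0.1208, 0.022])]
320 [(26, [0, 170, 192], [0.7568, -0.1571, 0.0284]), (28, [0, 170, 192], [0.7557, -0.1572, 0.0275]), (30, [0, 175, 153], [0.7551, -0.1572, 0.0239]), (32, [0, 175, 149], [0.7543, -0.1572, 0.0205]), (34, [111, 14, 132], [0.7532, -0.1572, 0.0193]), (36, [125, 14, 110], [0.7521, -0.1572, 0.0181]), (38, [115, 14, 112], [0.7511, -0.1573, 0.0161]), (40, [171, 23, 76], [0.7496, -0.1573, 0.0173]), (42, [4, 87, 50], [0.7474, -0.1575, 0.0222])]
375 [(26, [0, 163, 191], [0.7587, -0.1962, 0.0285]), (28, [0, 166, 191], [0.7576, -0.1964, 0.0276]), (30, [0, 160, 155], [0.7567, -0.1968, 0.0253]), (32, [0, 161, 149], [0.7569, -0.1977, 0.0174]), (34, [113, 10, 107], [0.7556, -0.1979, 0.0171]), (36, [120, 9, 110], [0.754, -0.1979, 0.0185]), (38, [128, 18, 115], [0.7526, -0.1979, 0.019]), (40, [176, 22, 81], [0.7513, -0.1981, 0.0188]), (42, [171, 46, 56], [0.7494, -0.1978, 0.0226])]
yaw 0.3660012383461096 y@.65 -0.10539699220657182
yaw 6.160421907206837 y@.65 -0.22559824464671668
```

```bash
python3 -c "
from plant import *
print(close_job())"
```

```text
the job is handed in; nothing more can be done
None
```

The job is handed in at about 16.5 s of the 56 s allowed: the filter is seated and locked in the coupler, the tray is flat and square against the red stop with no visible gap, and the gripper has let go of everything.

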